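# Click the instrument rest into its bench socket

## Task

Take the instrument rest out of its wooden block and fit its square post into the blue bench socket, with the orange spring button on the side of the socket's window. Squeeze the button flush to get it under the socket's rim, never forcing it, then let go and press the rest gently on down until the button pops out through the window. Leave it locked there, and do not disturb the blue-lidded jar or the stone dental model.

Things in the scene. Friction and masses are not known exactly. Their poses are not given: they have to be found in the camera images.
- rest: Loose instrument rest, about 0.1 kg: upright steel post 16 x 16 mm (lowest 6 mm a black foot tapering to 11 mm) with a black saddle on top (16 mm in x, 46 mm in y, z = 70 to 78 mm, end lips to z = 86 mm). Origin: centre of the foot's underside; z up along the post. Orange spring button in its -x face. Starts upright in the wooden block. Grip it across its -x and +x faces, at any height.
- rest_button_seat (a point): Point on the post's axis level with the button's centre, 44 mm above the foot's underside. The button is a square-ended orange block 9 mm wide (y) and 16 mm tall (36 to 52 mm above the foot), 6 mm proud of the -x face. A grip covering only its upper half presses all of it in and leaves the lower half free to go under the rim.
- rest_saddle (a point): Centre of the saddle's flat floor (34 mm long between the lips), on the post's axis, 78 mm above the foot: the place to press the rest down.
- spring_button (a joint): How far the button is pressed in, m: 0 = fully out (6 mm proud), 0.006 = flush. About 3 N starts it, 6.5 N holds it flush. Not flush, it lands on the rim and will not slide in. Once its lower part is under the rim the wall keeps it in (0.003 to 0.006) and friction holds the rest when let go; sliding on down takes 3 to 6 N; level with the window it pops out to 0.
- socket: Socket fixed to the bench: 80 x 80 x 6 mm grey flange, 38 mm square clamp collar up to z = 26 mm, and clamped in it an upright blue square tube, 24 mm outside, 18 mm inside, no funnel. The tube's rim stands anywhere from 72 to 88 mm above the underside, set anew each time and not reported: feel or see it. Origin: centre of the underside, on the tube's axis, z up.
- socket_front (a point): Point on the front (-x) edge of the flange, 40 mm from the tube's axis, 6 mm up, on the window's side. The window, in the tube's -x wall and edged in white, is 12 mm wide and 18 mm tall, 9 to 27 mm below the rim, so the rest's x axis must point along the socket's. Home, the button seat is 18 mm below the rim (1 mm play) and the button's lower end stops the rest.
- block: Wooden block, fixed, 70 x 70 x 28 mm, with a 20 mm square pocket 24 mm deep in its top, in which the rest stands with its foot 4 mm above the bench. Origin: centre of the underside.
- stone_model: Bystander: cream dental stone model, 54 x 60 x 28 mm, behind the work. Origin: centre of the underside.
- blue_lid_jar: Bystander: white jar with a blue lid, 48 mm across, 55 mm tall, behind and to the right of the work. Origin: centre of the underside.

How it is judged:
By the outcome, as a careful person would: the job done as asked, in the order asked, and still so for the second after the job is handed in, with the robot touching nothing.
It also fails if it takes over 48 s, if anything falls off the work surface, if the arm or the gripper's body presses on something with over 40 N, if the wrist force passes 120 N, or if a joint passes its speed limit or range.

## Robot

A 6-joint arm with a two-finger parallel gripper is mounted at the origin on a cart in front of the work surface, level with it; the furniture and walls round the work are solid. World frame = base frame: x ahead of the robot, y to its left, z up, the work surface at z = 0. Lengths are in mm, angles in rad, forces in N, time in s.
With the tool pointing down it reaches from about 350 to 875 mm from the base axis. Payload 4.2 kg.
Tool frame: the origin (TCP) lies on the centre line of the jaws, within the pads' length; the fingertips stand 22 mm ahead of it and the grasp point (between the pads) lies 3 mm ahead of it (arm.finger_overhang is the distance from the TCP to the fingertips, in mm); y points along the fingers, x is the direction in which the jaws open and shut, and the axes are right-handed (so a half turn about y gives the same grasp; the last joint's range is limited). The gripper opens to 85 mm and grips with 20 to 120 N. Pads are 22 mm wide; open, the fingers measure 114 mm over their backs; the gripper's body (76 mm by 85 mm) begins 54 mm behind the grasp point. The pads swing forward as they close: fully open they stand 13 mm farther back than shut.
Start: joints at [-1.036, 0.385, 0.008, 0, -1.194, -0.259], TCP at [170.214, -601.354, 253.312] pointing down, gripper open.
Joint ranges: [-3.14, 3.14], [-1.21, 2.06], [-1.07, 1.41], [-3.16, 2.05], [-2.99, -0.16], [-3.1, 3.1]. Speed limits (rad/s): [2.79, 2.79, 3.14, 3.14, 3.14, 3.14].

## Interface

Orientations are given as a 3x3 rotation matrix whose columns are the frame's x, y, z axes.
In Python, from plant import arm gives the robot as it stands.
- The arm moves only by the shell command python3 -m crank 'ROWS' [OPENING] [FORCE]. ROWS is JSON, a list of rows, each a list of 2 entries, a list of its own where there are three numbers: the shift along the tool's x, y, z each as a share of 0.3 m, from -1 to 1, then the turn, a rotation vector about the tool's x, y, z each as a share of 45 degrees, from -1 to 1. In form: [[[x, y, z], [rx, ry, rz]], ...]. A call has 1 to 20 rows; each row is the pose to reach, as a shift and turn from the pose commanded when the call began, along the tool's axes at that moment; what a row does not reach only later rows make up. A row lasts 1/10 s, in which the tool goes at most 50 mm and 8.59 degrees, less where a joint would pass 70% of its speed; a pose out of reach is approached as far as the arm can. A call with a number of a shift or a turn outside -1 to 1 is refused whole. A call with a gripper value outside its range is refused whole. OPENING is the opening, from 0 (shut) to 1 (fully open), set as the call begins (- or left out, the last holds). The fingers move at their own pace and stop on an object; FORCE is the grip in N (left out, the last holds). Time passes only in rows, so rows that repeat a pose let the fingers close. It gives the time, the measured TCP pose, the force and the opening at its end, in the units of the state.
- arm.state(): the state, without advancing time (a new reading comes with each control period).
- arm.read_camera(name): name is "scene" or "top" or "wrist"; returns the picture (400x640x3 uint8, blue, green, red); there is no depth.
- arm.calibration(name): a dict with "fx", "fy", "cx", "cy" (pixels), "world_from_camera" (4x4, takes a point from camera to world coordinates). Camera axes: x right, y down, z forward; pixel columns grow to the right and rows downward; lengths in mm; the calibration is good to about 2 mm. A picture is of the moment at which its call begins: read the wrist's pose just before it. calibration takes no time and is no camera call; for the wrist camera it gives the pose at the moment of the call.
- arm.sign_off(): hands the job in, once; it reports no verdict.
The state is a dict: "time": time; "joint_positions": joint angles; "qvel": joint speeds; "joint_torque": joint torques, N m; "tool_pos": TCP position; "tool_rot": TCP orientation; "contact_force": force on the tool from outside, world axes, zero at the start; "moment": the same for the moment, N m; "grip_width": finger opening in mm.
Only numpy, scipy, OpenCV 4.12 (cv2) and the standard library are available. Lean on these libraries where they do the work, as an engineer would, in place of code of your own. Each camera call takes 0.05 s, during which the arm holds its last target.

## Working session

There is one attempt and no reset: what is moved stays moved. The work goes in short steps, Python scripts to look and compute and a shell command to move; the robot and the scene stay as the last step left them, time stands still between calls to the robot, and variables do not carry over. Pictures are saved under pics/ and viewed, and the job is handed in when it is done.

```bash
ls; mkdir -p pics; python3 - <<'E'
from plant import arm
import cv2
print(arm.state())
for n in ("scene","top","wrist"):
    c=arm.calibration(n);print(n,c)
    cv2.imwrite(f"pics/{n}0.png",arm.read_camera(n))
E
```

```text
pics
{'time': 0.0, 'joint_positions': array([-1.03637127e+00,  3.85566552e-01,  6.61690408e-03, -4.66340908e-04,
       -1.19402594e+00, -2.58617615e-01]), 'qvel': array([-0.00026239,  0.00189178,  0.0010764 ,  0.00102956,  0.001556  ,
       -0.00049563]), 'joint_torque': array([-5.98791048e-04, -3.92291451e+01,  1.88400561e+01,  4.18602616e+00,
       -4.52146094e-03, -1.64718841e-05]), 'tool_pos': array([ 170.07571659, -600.85061014,  252.21686761]), 'tool_rot': array([[-2.72157583e-01, -7.36813796e-04, -9.62252414e-01],
       [ 9.62250140e-01,  2.09622461e-03, -2.72158545e-01],
       [ 2.21762736e-03, -9.99997531e-01,  1.38495757e-04]]), 'contact_force': array([-0.62251307,  0.9427792 , -0.09210533]), 'moment': array([ 0.01337352, -0.02141534, -0.0385493 ]), 'grip_width': 85.22924710068463}
scene {'fx': 416.807355442682, 'fy': 416.807355442682, 'cx': 315.376218809928, 'cy': 195.29993603522746, 'world_from_camera': array([[-7.97735815e-01, -3.26287729e-01,  5.07103429e-01,
         5.80549442e+00],
       [-6.02483647e-01,  4.66313701e-01, -6.47738363e-01,
         5.60065033e+0
[... 415 characters left out ...]
.57934800e-02,  2.13270198e-02,
        -1.13071430e+02],
       [-2.59395108e-02, -1.94302251e-01, -9.80598683e-01,
         1.18017282e+03],
       [ 0.00000000e+00,  0.00000000e+00,  0.00000000e+00,
         1.00000000e+00]])}
wrist {'fx': 286.8012649276388, 'fy': 286.8012649276388, 'cx': 321.7214582346024, 'cy': 199.53221273929384, 'world_from_camera': array([[-2.72001543e-01,  9.15274997e-01,  2.97131015e-01,
         9.37060632e+01],
       [ 9.62294713e-01,  2.58064376e-01,  8.59747882e-02,
        -6.22582048e+02],
       [ 2.01164399e-03,  3.09312880e-01, -9.50958199e-01,
         3.72970335e+02],
       [ 0.00000000e+00,  0.00000000e+00,  0.00000000e+00,
         1.00000000e+00]])}
```

View pics/scene0.png

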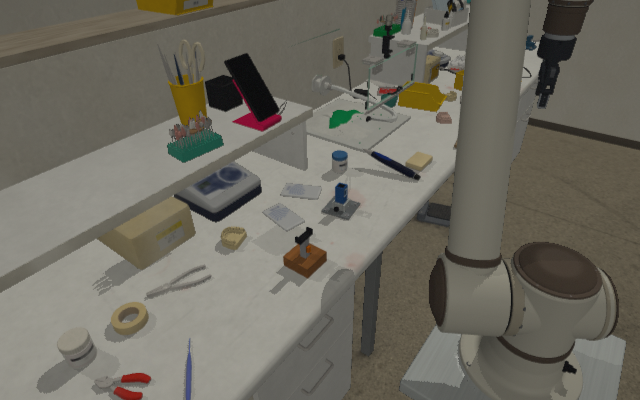

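View pics/top0.png

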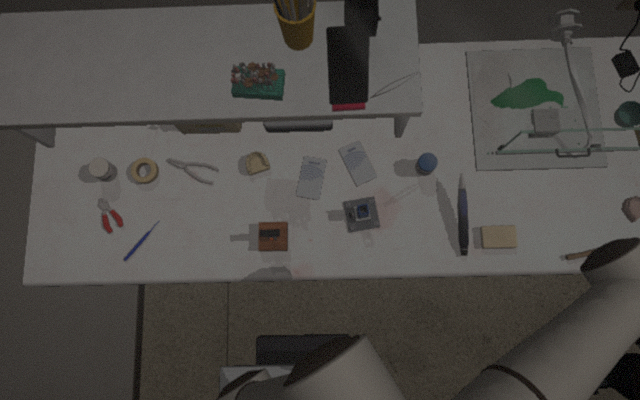

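View pics/wrist0.png

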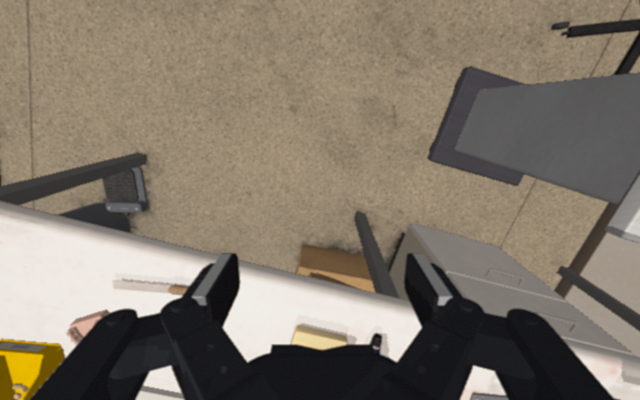

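The scene view shows the rest in its block at about (305,255) and the socket at about (341,205). The top view has the block at (273,236), the socket at (362,213), the jar at (427,163) and the stone model at (258,163). Next I'll zoom in.

```bash
cat > h.py <<'E'
from plant import arm
import numpy as np, cv2
def proj(c,P):
    T=np.linalg.inv(c["world_from_camera"]);P=np.atleast_2d(P)
    q=P@T[:3,:3].T+T[:3,3]
    return np.c_[c["fx"]*q[:,0]/q[:,2]+c["cx"],c["fy"]*q[:,1]/q[:,2]+c["cy"]]
def ray(c,u,v,z):
    R=c["world_from_camera"][:3,:3];t=c["world_from_camera"][:3,3]
    d=R@np.array([(u-c["cx"])/c["fx"],(v-c["cy"])/c["fy"],1]);return t+d*(z-t[2])/d[2]
def crop(img,x0,y0,w,h,s):return cv2.resize(img[y0:y0+h,x0:x0+w],None,fx=s,fy=s,interpolation=cv2.INTER_CUBIC)
E
python3 - <<'E'
from h import *
a=cv2.imread("pics/top0.png");s=cv2.imread("pics/scene0.png")
cv2.imwrite("pics/t0c.png",np.clip(crop(a,245,190,150,70,5).astype(float)*1.8,0,255).astype('uint8'))
cv2.imwrite("pics/s0c.png",crop(s,270,160,110,120,5))
c=arm.calibration("top")
for n,u,v,z in(("saddle",270,233,80),("block",273,236,28),("tube",362,212,80),("flange",362,214,6),("jar",427,163,55),("stone",258,163,28),("shelfedge",400,118,200)):print(n,ray(c,u,v,z).round(1))
E
```

```text
saddle [459.4  26.1  80. ]
block [459.   25.3  28. ]
tube [ 503.9 -191.5   80. ]
flange [ 512.1 -196.6    6. ]
jar [ 626.4 -357.2   55. ]
stone [646.3  63.   28. ]
shelfedge [ 688.5 -273.8  200. ]
```

View pics/t0c.png

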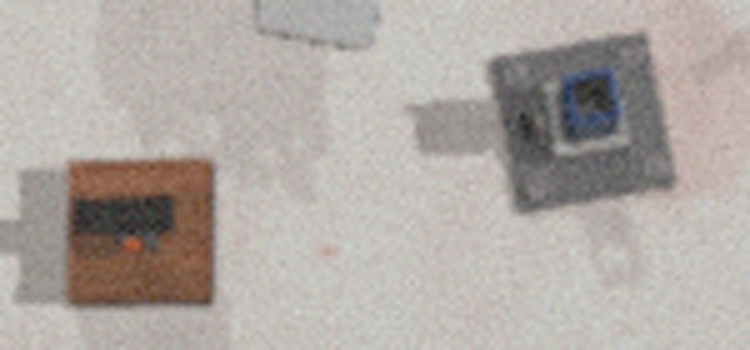

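View pics/s0c.png

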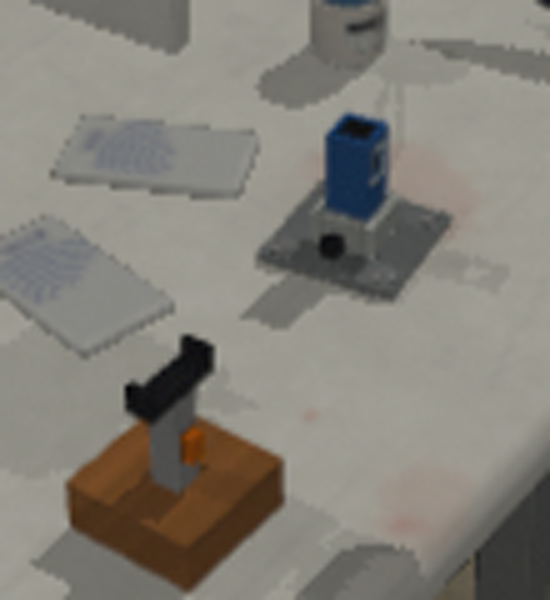

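```bash
python3 -c "
from plant import arm
print(arm.finger_overhang)
print([a for a in dir(arm) if a[0]!='_'])"
python3 -m crank '[[[0.05,0,-0.07],[0,-0.1,0]],[[0.15,0,-0.2],[0,-0.28,0]],[[0.26,0,-0.36],[0,-0.47,0]],[[0.36,0,-0.5],[0,-0.66,0]],[[0.46,0,-0.64],[0,-0.84,0]],[[0.507,0,-0.72],[0,-0.94,0]],[[0.507,0,-0.72],[0,-0.94,0]]]'
```

```text
22.0
['PlanningError', 'calibration', 'finger_overhang', 'read_camera', 'sign_off', 'state']
time: 0.85
tool_pos: [339.0, -393.3, 253.4]
tool_rot: [[-0.853, 0.001, -0.523], [0.523, 0.0, -0.853], [-0.0, -1.0, -0.001]]
contact_force: [-0.6, 0.0, 0.2]
grip_width: 85.5
```

```bash

python3 -m crank '[[[-0.01,0.02,-0.1],[0,-0.1,0]],[[-0.03,0.05,-0.25],[0,-0.28,0]],[[-0.05,0.08,-0.4],[0,-0.46,0]],[[-0.08,0.12,-0.56],[0,-0.65,0]],[[-0.1,0.15,-0.71],[0,-0.83,0]],[[-0.117,0.177,-0.82],[0,-0.93,0]],[[-0.117,0.177,-0.862],[0,-0.93,0]],[[-0.117,0.177,-0.862],[0,-0.93,0]],[[-0.117,0.177,-0.862],[0,-0.93,0]]]'
python3 - <<'E'
from h import *
import pickle
st=arm.state();c=arm.calibration("wrist");i=arm.read_camera("wrist")
cv2.imwrite("pics/w1.png",i);pickle.dump((st,c),open("w1.pkl","wb"))
print(st["tool_pos"],st["tool_rot"].round(4),proj(c,[[504,-191.5,80]]))
cv2.imwrite("pics/w1c.png",crop(i,240,120,160,120,5))
E
```

```text
time: 1.75
tool_pos: [502.6, -195.9, 200.4]
tool_rot: [[-0.985, -0.0, 0.171], [-0.171, -0.0, -0.985], [0.0, -1.0, 0.0]]
contact_force: [0.3, -0.2, 0.2]
grip_width: 85.2
[ 502.56509109 -195.85314119  200.35300365] [[-9.852e-01 -3.000e-04  1.713e-01]
 [-1.713e-01 -1.000e-04 -9.852e-01]
 [ 3.000e-04 -1.000e+00  0.000e+00]] [[319.18460377 204.68095181]]
```

View pics/w1.png

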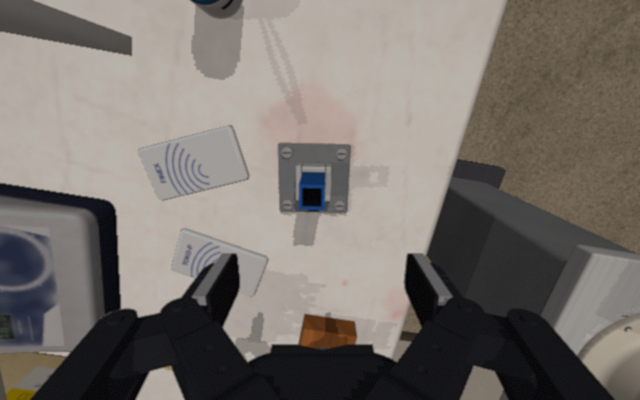

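View pics/w1c.png

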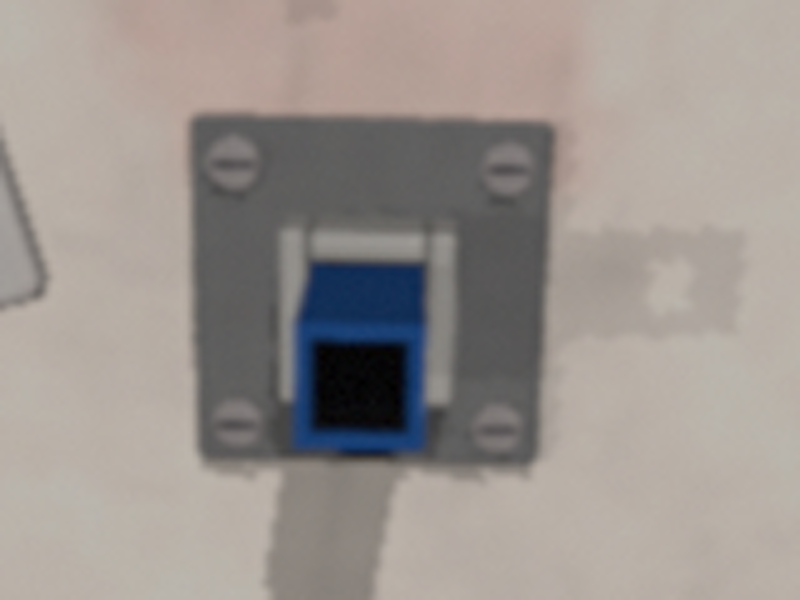

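```bash
cat > fit.py <<'E'
from h import *
from scipy.optimize import least_squares
def sq(x,y,yaw,z,half):
    c,s=np.cos(yaw),np.sin(yaw)
    # order TL,TR,BR,BL in wrist image: right=-x, up=-y
    L=np.array([[half,-half],[-half,-half],[-half,half],[half,half]])
    return np.c_[x+c*L[:,0]-s*L[:,1],y+s*L[:,0]+c*L[:,1],np.full(4,z)]
E
python3 - <<'E'
from fit import *
import pickle
st,c=pickle.load(open("w1.pkl","rb"))
f=lambda L:np.array(L)/5.+[240,120]-0.4
fl=f([(192,118),(553,124),(540,460),(200,458)])
o=f([(297,322),(423,322),(427,450),(297,448)]);i=f([(313,342),(407,342),(405,432),(313,432)])
def r(p,sep=False):
    x,y,w,h=p[:4];dx,dy=(p[4:6] if len(p)>4 else (0,0))
    a=proj(c,sq(x,y,w,6,40))-fl
    b=proj(c,sq(x+dx,y+dy,w,h,12))-o; d=proj(c,sq(x+dx,y+dy,w,h,9))-i
    return np.r_[a,b,d].ravel()
s=least_squares(r,[503,-192,.18,80]);print(s.x,np.abs(s.fun).max(),s.fun.reshape(-1,2).round(1))
s=least_squares(lambda p:r(p)[8:],[503,-192,.18,80]);print("rim only",s.x)
s=least_squares(lambda p:r(np.r_[p,80])[:8],[503,-192,.18]);print("flange only",s.x)
E
```

```text
[ 5.11559159e+02 -1.95157245e+02  1.59584366e-01  7.25859410e+01] 1.1998271628988846 [[-1.  -0.3]
 [ 0.4 -0.6]
 [ 0.1  1.2]
 [-0.2  0.8]
 [-0.7 -0. ]
 [ 1.   0.3]
 [-0.3 -0.1]
 [-0.3 -0. ]
 [-0.5 -0.8]
 [ 0.8 -0.5]
 [ 0.9  0.4]
 [-0.3  0.2]]
rim only [ 5.11486591e+02 -1.92775929e+02  1.67266562e-01  6.52928717e+01]
flange only [ 5.11393158e+02 -1.95420029e+02  1.58065988e-01]
```

```bash

python3 -m crank '[[[-0.01,0.06,0.002],[0,0,0]],[[-0.02,0.14,0.004],[0,0,0]],[[-0.03,0.21,0.004],[0,0,0]],[[-0.03,0.26,0.004],[0,0,0]],[[-0.03,0.29,0.004],[0,0,0]],[[-0.03,0.29,0.004],[0,0,0]],[[-0.03,0.29,0.004],[0,0,0]],[[-0.03,0.29,0.004],[0,0,0]]]' 0 20
python3 - <<'E'
from h import *
print(arm.state()["tool_pos"])
i=arm.read_camera("wrist")
cv2.imwrite("pics/w2.png",i)
i=arm.read_camera("scene");cv2.imwrite("pics/s2.png",crop(i,270,120,130,110,5))
E
```

```text
time: 2.6
tool_pos: [512.7, -195.2, 114.4]
tool_rot: [[-0.985, 0.002, 0.172], [-0.172, -0.0, -0.985], [-0.002, -1.0, 0.001]]
contact_force: [-0.1, 0.2, -0.4]
grip_width: 0.0
[ 512.71016228 -195.19363769  114.36685869]
```

View pics/w2.png

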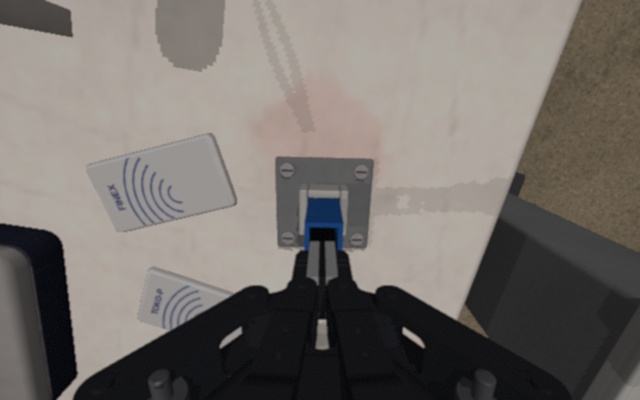

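View pics/s2.png

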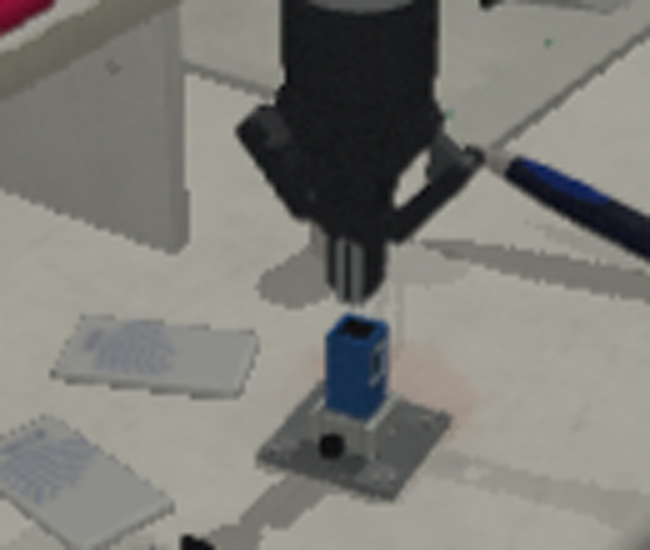

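```bash

python3 -m crank '[[[0,0.015,0],[0,0,0]],[[0,0.03,0],[0,0,0]],[[0,0.04,0],[0,0,0]],[[0,0.04,0],[0,0,0]]]'
python3 -m crank '[[[0,0.005,0],[0,0,0]],[[0,0.01,0],[0,0,0]],[[0,0.01,0],[0,0,0]]]'
```

```text
time: 3.1
tool_pos: [511.7, -194.7, 100.4]
tool_rot: [[-0.985, -0.002, 0.173], [-0.173, 0.0, -0.985], [0.002, -1.0, -0.0]]
contact_force: [-0.0, 0.5, 0.5]
grip_width: -0.2
time: 3.4
tool_pos: [512.0, -194.8, 98.0]
tool_rot: [[-0.985, -0.0, 0.173], [-0.173, 0.0, -0.985], [0.0, -1.0, -0.0]]
contact_force: [-0.1, 0.7, 0.0]
grip_width: 0.1
```

```bash

python3 -m crank '[[[0,0.004,0],[0,0,0]],[[0,0.008,0],[0,0,0]]]'
python3 -m crank '[[[0,0.003,0],[0,0,0]],[[0,0.006,0],[0,0,0]]]'
```

```text
time: 3.6
tool_pos: [512.2, -194.8, 95.8]
tool_rot: [[-0.985, 0.0, 0.173], [-0.173, -0.0, -0.985], [-0.0, -1.0, 0.0]]
contact_force: [0.4, -0.9, -1.0]
grip_width: -0.0
time: 3.8
tool_pos: [512.3, -194.9, 94.1]
tool_rot: [[-0.985, 0.0, 0.173], [-0.173, -0.0, -0.985], [-0.0, -1.0, 0.0]]
contact_force: [-0.7, -1.0, 2.6]
grip_width: -0.2
```

```bash

python3 -m crank '[[[0,0.003,0],[0,0,0]],[[0,0.003,0],[0,0,0]]]'
```

```text
time: 4.0
tool_pos: [512.5, -195.1, 93.8]
tool_rot: [[-0.985, 0.001, 0.173], [-0.173, -0.001, -0.985], [-0.001, -1.0, 0.001]]
contact_force: [-0.4, -1.3, 4.2]
grip_width: -0.2
```

```bash

python3 -m crank '[[[0,-0.05,0],[0,0,0]],[[0,-0.17,0],[0,0,0]],[[0.005,-0.29,-0.06],[0,0.04,0]],[[0.015,-0.35,-0.18],[0,0.08,0]],[[0.03,-0.353,-0.33],[0,0.13,0]],[[0.04,-0.353,-0.48],[0,0.18,0]],[[0.048,-0.353,-0.63],[0,0.22,0]],[[0.048,-0.353,-0.72],[0,0.22,0]],[[0.048,-0.353,-0.757],[0,0.22,0]],[[0.048,-0.353,-0.757],[0,0.22,0]],[[0.048,-0.353,-0.757],[0,0.22,0]]]' 1
python3 - <<'E'
from h import *
import pickle
st=arm.state();c=arm.calibration("wrist");i=arm.read_camera("wrist")
cv2.imwrite("pics/w3.png",i);pickle.dump((st,c),open("w3.pkl","wb"))
print(st["tool_pos"],st["tool_rot"].round(4),proj(c,[[459,26,80]]))
cv2.imwrite("pics/w3c.png",crop(i,240,120,160,120,5))
E
```

```text
time: 5.1
tool_pos: [458.8, 26.0, 198.9]
tool_rot: [[-1.0, -0.0, 0.001], [-0.001, -0.0, -1.0], [0.0, -1.0, 0.0]]
contact_force: [-0.1, 0.4, 0.7]
grip_width: 85.2
[458.75073183  26.02781381 198.8527295 ] [[-1.e+00 -4.e-04  8.e-04]
 [-8.e-04 -1.e-04 -1.e+00]
 [ 4.e-04 -1.e+00  1.e-04]] [[321.28852632 200.90026796]]
```

View pics/w3.png

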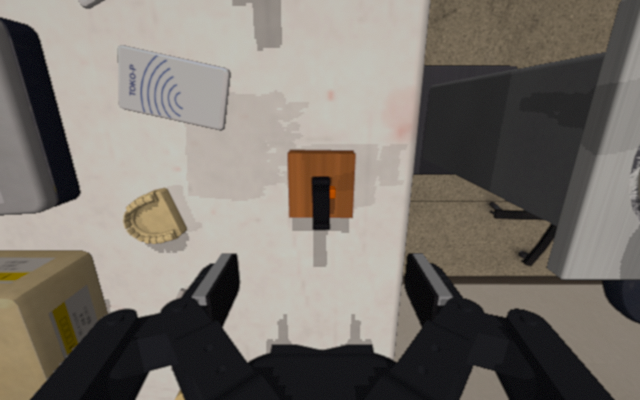

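View pics/w3c.png

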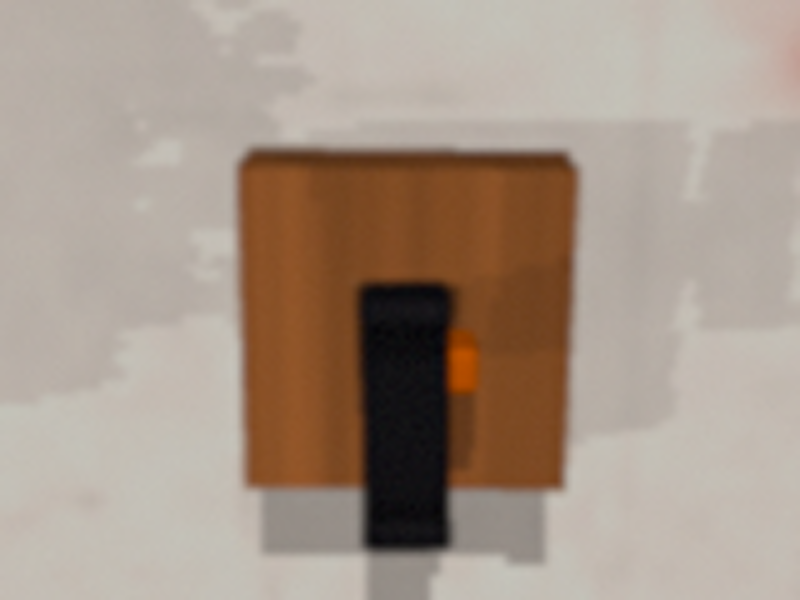

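```bash
python3 - <<'E'
from fit import *
import pickle
st,c=pickle.load(open("w3.pkl","rb"))
f=lambda L:np.array(L)/5.+[240,120]-0.4
t=ray(c,*f((406,285)),90);b=ray(c,*f((408.5,548)),90);print(t,b,(t+b)/2)
bl=f([(240,165),(576,165),(564,488),(248,488)])
s=least_squares(lambda p:(proj(c,sq(p[0],p[1],p[2],28,35))-bl).ravel(),[459,25,0]);print(s.x,s.fun.round(1))
bt=ray(c,*f((462,370)),48);print("button",bt)
ct=arm.calibration("top");print("top tube z72",ray(ct,362.5,211.5,72))
E
```

```text
[459.38999193   1.71241663  90.        ] [458.97287485  48.64366694  90.        ] [459.18143339  25.17804179  90.        ]
[ 4.59371003e+02  2.67318375e+01 -2.91352339e-03] [-1.   0.   0.8  0.3  0.6 -0.  -0.4 -0.2]
button [448.45424725  28.96128348  48.        ]
top tube z72 [ 506.52602066 -193.33503107   72.        ]
```

The rest's saddle centre is at about (459.2, 25.5), yaw 0. Touching the rim put it at 72 mm. Now I'll descend with the jaws open around the upper half of the button.

```bash

python3 -m crank '[[[0,0.05,0],[0,0,0]],[[-0.001,0.16,0],[0,0,0]],[[-0.001,0.28,0],[0,0,0]],[[-0.001,0.36,0],[0,0,0]],[[-0.001,0.41,0],[0,0,0]],[[-0.001,0.43,0],[0,0,0]],[[-0.001,0.43,0],[0,0,0]],[[-0.001,0.43,0],[0,0,0]]]'
```

```text
time: 5.95
tool_pos: [459.7, 26.1, 70.6]
tool_rot: [[-1.0, 0.001, 0.0], [-0.0, 0.0, -1.0], [-0.001, -1.0, -0.0]]
contact_force: [-0.7, -0.6, 0.7]
grip_width: 85.1
```

```bash

python3 -m crank '[[[0,0.003,0],[0,0,0]],[[0,0.003,0],[0,0,0]],[[0,0.003,0],[0,0,0]],[[0,0.003,0],[0,0,0]],[[0,0.003,0],[0,0,0]],[[0,0.003,0],[0,0,0]],[[0,0.003,0],[0,0,0]],[[0,0.003,0],[0,0,0]]]' 0 30
python3 - <<'E'
from h import *
i=arm.read_camera("scene");cv2.imwrite("pics/s4.png",crop(i,240,180,130,110,5))
print(arm.state()["grip_width"],arm.state()["tool_pos"])
E
```

```text
time: 6.75
tool_pos: [459.3, 26.5, 69.4]
tool_rot: [[-1.0, 0.001, 0.001], [-0.001, 0.0, -1.0], [-0.001, -1.0, -0.0]]
contact_force: [-0.6, 0.8, 3.9]
grip_width: 15.4
15.60074093328526 [459.3283267   26.52983358  69.40956482]
```

View pics/s4.png

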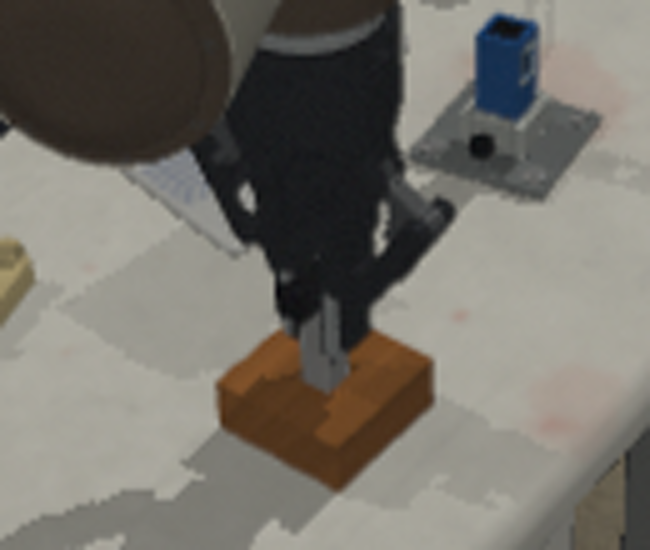

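```bash

python3 -m crank '[[[0,-0.02,0],[0,0,0]],[[0,-0.06,0],[0,0,0]],[[0,-0.12,0],[0,0,0]],[[0,-0.2,0],[0,0,0]],[[0,-0.29,0],[0,0,0]],[[0,-0.35,0],[0,0,0]],[[0,-0.37,0],[0,0,0]],[[0,-0.37,0],[0,0,0]],[[0,-0.37,0],[0,0,0]]]'
python3 - <<'E'
from h import *
import pickle
st=arm.state();c=arm.calibration("wrist");i=arm.read_camera("wrist");pickle.dump((st,c),open("w5.pkl","wb"))
cv2.imwrite("pics/w5.png",i)
i=arm.read_camera("scene");cv2.imwrite("pics/s5.png",crop(i,240,120,130,110,5))
E
```

```text
time: 7.7
tool_pos: [458.1, 26.2, 179.0]
tool_rot: [[-1.0, -0.002, 0.0], [-0.0, -0.0, -1.0], [0.002, -1.0, 0.0]]
contact_force: [0.7, 0.2, -1.9]
grip_width: 15.5
```

View pics/s5.png

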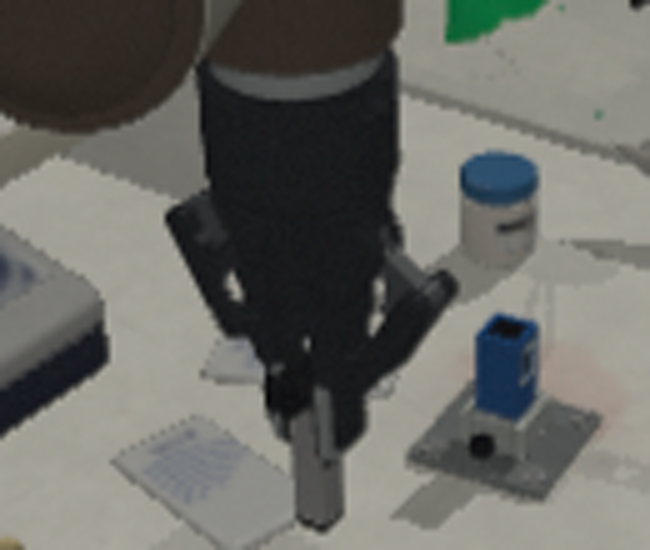

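View pics/w5.png

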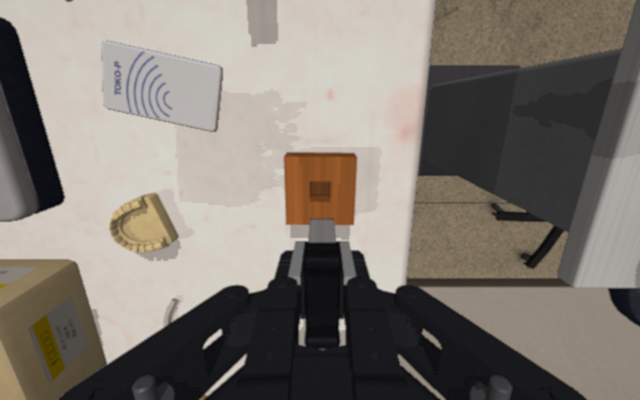

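```bash
python3 - <<'E'
from fit import *
import pickle
st,c=pickle.load(open("w5.pkl","rb"));i=cv2.imread("pics/w5.png")
x0,y0,s=270,190,6
k=crop(i,x0,y0,110,100,s)
T=st["tool_pos"];R=st["tool_rot"]
def W(p):# rest frame -> world assuming rest x=-toolx, y=-toolz, z=-tooly, TCP at rest z 65.5
    p=np.array(p,float);return T+R@np.array([-p[0],-(p[2]-65.5),-p[1]])
for z,h in((0,5.5),(6,8),(44,8)):
    P=[W((a*h,b*h,z)) for a,b in((-1,-1),(1,-1),(1,1),(-1,1))]
    q=((proj(c,P)-[x0,y0])*s+s/2).astype(int);cv2.polylines(k,[q.reshape(-1,1,2)],True,(0,255,0),1)
P=[W((a*8,b*23,86)) for a,b in((-1,-1),(1,-1),(1,1),(-1,1))]
q=((proj(c,P)-[x0,y0])*s+s/2).astype(int);cv2.polylines(k,[q.reshape(-1,1,2)],True,(0,255,255),1)
cv2.imwrite("pics/w5c.png",k)
E
```

```text
(no output)
```

View pics/w5c.png

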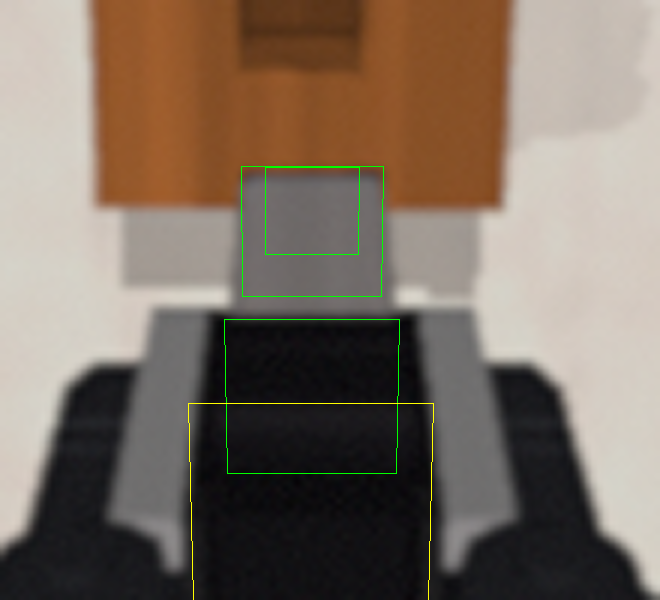

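```bash
python3 - <<'E'
from fit import *
import pickle
st,c=pickle.load(open("w5.pkl","rb"))
T=st["tool_pos"];R=st["tool_rot"]
def W(p):return T+R@np.array([-p[0],-(p[2]-65.5),-p[1]])
for n,p in(("saddle bot",(0,-23,70)),("saddle lip top",(0,-23,86)),("foot6",(0,-8,6)),("foot0",(0,-5.5,0)),("foot6+1y",(0,-7,6)),("saddle bot+1y",(0,-22,70)),("foot6+1z",(0,-8,7)),("tips",(9,-11,43.5))):
    print(n,((proj(c,[W(p)])[0]-[270,190])*6+3).round())
E
```

```text
saddle bot [311. 296.]
saddle lip top [311. 403.]
foot6 [312. 167.]
foot0 [312. 168.]
foot6+1y [312. 175.]
saddle bot+1y [311. 308.]
foot6+1z [312. 170.]
tips [213. 288.]
```

```bash

python3 -m crank '[[[-0.01,0,0.05],[0,-0.02,0]],[[-0.04,0,0.16],[0,-0.05,0]],[[-0.07,0,0.3],[0,-0.09,0]],[[-0.105,0,0.44],[0,-0.13,0]],[[-0.14,0,0.58],[0,-0.17,0]],[[-0.165,0,0.68],[0,-0.2,0]],[[-0.178,0.02,0.73],[0,-0.21,0]],[[-0.178,0.05,0.738],[0,-0.21,0]],[[-0.178,0.08,0.738],[0,-0.21,0]],[[-0.178,0.1,0.738],[0,-0.21,0]],[[-0.178,0.1,0.738],[0,-0.21,0]],[[-0.178,0.1,0.738],[0,-0.21,0]]]'
python3 - <<'E'
from h import *
import pickle
st=arm.state();c=arm.calibration("wrist");i=arm.read_camera("wrist");pickle.dump((st,c),open("w6.pkl","wb"))
cv2.imwrite("pics/w6.png",i);cv2.imwrite("pics/w6c.png",crop(i,265,150,120,100,6))
i=arm.read_camera("scene");cv2.imwrite("pics/s6r.png",i);cv2.imwrite("pics/s6.png",crop(i,290,130,110,100,6))
i=arm.read_camera("top");cv2.imwrite("pics/t6r.png",i)
E
```

```text
time: 9.0
tool_pos: [512.7, -194.2, 150.1]
tool_rot: [[-0.986, -0.0, 0.167], [-0.167, -0.0, -0.986], [0.0, -1.0, 0.0]]
contact_force: [0.1, 0.6, -0.9]
grip_width: 15.7
```

View pics/s6.png

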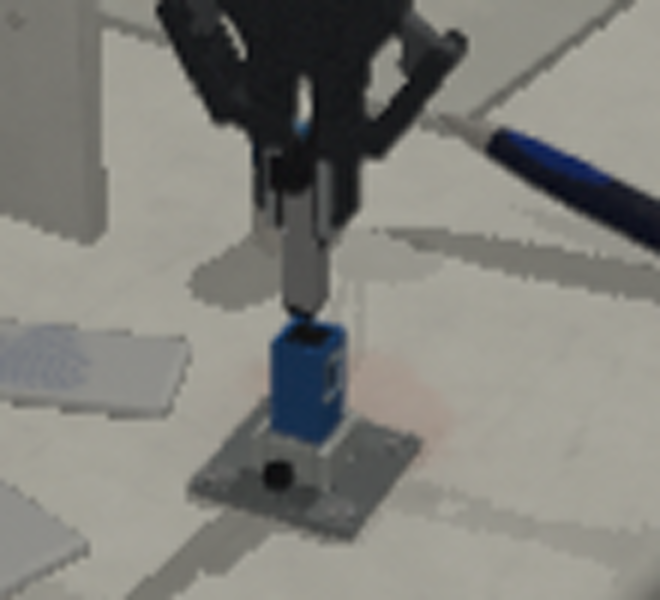

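View pics/w6c.png

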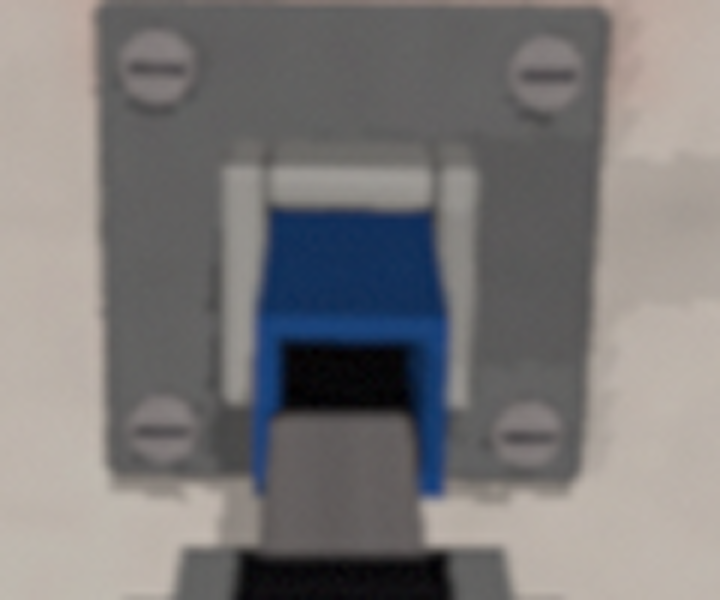

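```bash
python3 - <<'E'
from fit import *
import pickle
st,c=pickle.load(open("w6.pkl","rb"))
T=st["tool_pos"];R=st["tool_rot"];print(T)
g=lambda u,v:((u-2.5)/6+265,(v-2.5)/6+150)
def tl(P):return R.T@(P-T)
print("rim outer front (tool)",tl(ray(c,*g(352.5,318),72.2)),"->centre z",tl(ray(c,*g(352.5,318),72.2))[2]-12)
print("rim inner front",tl(ray(c,*g(349,342),72.2))[2]-9)
print("post foot front",tl(ray(c,*g(345,412),90.6)),"->centre z",tl(ray(c,*g(345,412),90.6))[2]-8)
fl=np.array([g(98,8),g(610,12),g(578,485),g(110,478)])
s=least_squares(lambda p:(proj(c,sq(p[0],p[1],p[2],6,40))-fl).ravel(),[511,-195,.16]);print(s.x,s.fun.round(1))
o=np.array([g(260,318),g(447,318)])
s2=least_squares(lambda p:(proj(c,sq(p[0],p[1],s.x[2],72.2,12)[:2])-o).ravel(),[511,-195]);print("rim",s2.x,s2.fun.round(1),tl(np.r_[s2.x,72.2]))
E
```

```text
[ 512.68222218 -194.23524699  150.14489071]
rim outer front (tool) [ 1.2453535  77.94667309 12.20775362] ->centre z 0.20775361594397346
rim inner front 0.11051918983177345
post foot front [ 0.31853269 59.54586094  7.25072493] ->centre z -0.7492750662283436
[ 5.11675651e+02 -1.94660819e+02  1.51701031e-01] [-1.  -0.9  0.7 -0.2  0.9  0.7 -0.6  0.7]
rim [ 511.5336169  -194.63878197] [-0.8 -0.2  0.8  0.3] [ 1.18332966 77.94516702  0.19695376]
```

```bash

python3 -m crank '[[[0.003,0.01,0.003],[0,0,0]],[[0.003,0.025,0.003],[0,0,0]],[[0.003,0.04,0.003],[0,0,0]],[[0.003,0.05,0.003],[0,0,0]],[[0.003,0.05,0.003],[0,0,0]]]'
python3 - <<'E'
from h import *
i=arm.read_camera("wrist");cv2.imwrite("pics/w7c.png",crop(i,265,150,120,100,6))
E
```

```text
time: 9.65
tool_pos: [511.4, -196.0, 134.4]
tool_rot: [[-0.986, -0.001, 0.165], [-0.165, 0.0, -0.986], [0.001, -1.0, -0.0]]
contact_force: [0.4, -0.7, -1.2]
grip_width: 15.5
```

View pics/w7c.png

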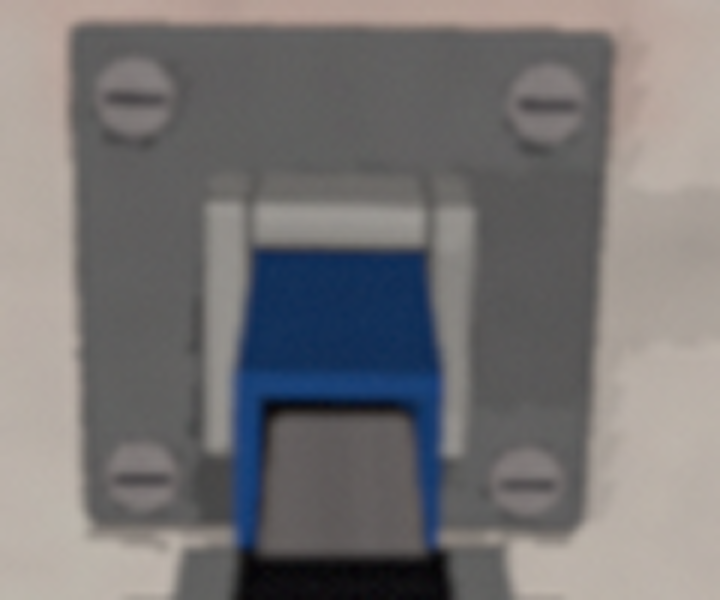

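The foot sits centred in the tube mouth (post 271–412, bore 262–420 in the crop) and no force is showing. I'll lower further.

```bash

python3 -m crank '[[[0,0.01,0],[0,0,0]],[[0,0.02,0],[0,0,0]],[[0,0.03,0],[0,0,0]],[[0,0.03,0],[0,0,0]]]'
python3 -m crank '[[[0,0.01,0],[0,0,0]],[[0,0.02,0],[0,0,0]],[[0,0.03,0],[0,0,0]],[[0,0.03,0],[0,0,0]]]'
```

```text
time: 10.1
tool_pos: [511.5, -195.9, 125.5]
tool_rot: [[-0.986, -0.001, 0.165], [-0.165, 0.0, -0.986], [0.001, -1.0, -0.0]]
contact_force: [-0.1, 0.6, -1.2]
grip_width: 15.6
time: 10.5
tool_pos: [511.5, -195.9, 116.5]
tool_rot: [[-0.986, -0.001, 0.165], [-0.165, 0.0, -0.986], [0.001, -1.0, -0.0]]
contact_force: [0.5, 0.2, -1.3]
grip_width: 15.6
```

```bash

python3 -m crank '[[[0,0.01,0],[0,0,0]],[[0,0.02,0],[0,0,0]],[[0,0.03,0],[0,0,0]],[[0,0.04,0],[0,0,0]],[[0,0.04,0],[0,0,0]]]'
python3 - <<'E'
from h import *
i=arm.read_camera("wrist");cv2.imwrite("pics/w8c.png",crop(i,265,180,120,100,6))
i=arm.read_camera("scene");cv2.imwrite("pics/s8.png",crop(i,290,140,100,90,7))
E
```

```text
time: 11.0
tool_pos: [511.5, -196.0, 104.6]
tool_rot: [[-0.986, -0.001, 0.165], [-0.165, 0.0, -0.986], [0.001, -1.0, -0.0]]
contact_force: [-0.6, -0.6, -1.0]
grip_width: 15.4
```

View pics/s8.png

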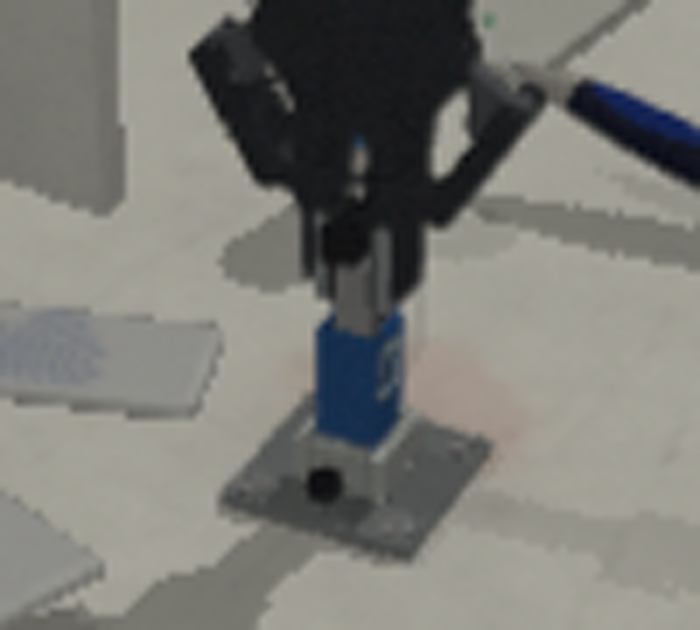

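View pics/w8c.png

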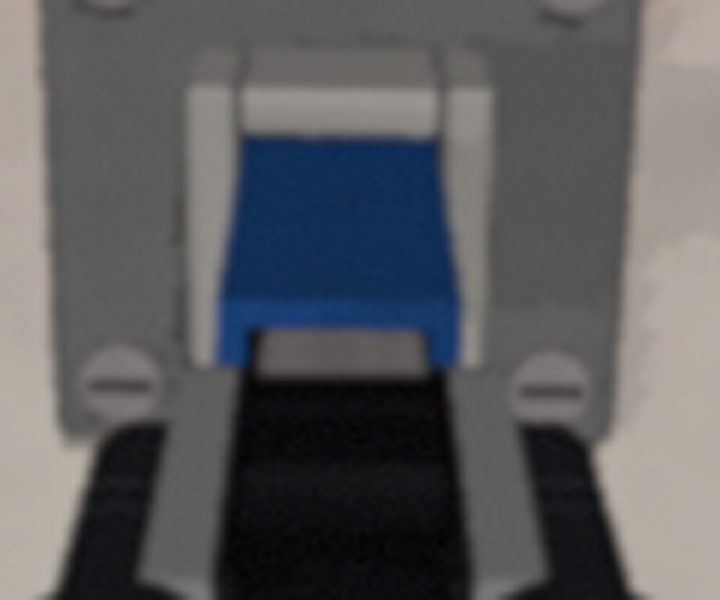

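The post is well inside the tube, the window faces -x, and there is still no force. Next the button goes under the rim in small steps.

```bash

python3 -m crank '[[[0,0.005,0],[0,0,0]],[[0,0.01,0],[0,0,0]],[[0,0.01,0],[0,0,0]]]'
python3 -m crank '[[[0,0.005,0],[0,0,0]],[[0,0.005,0],[0,0,0]]]'
python3 -m crank '[[[0,0.005,0],[0,0,0]],[[0,0.005,0],[0,0,0]]]'
```

```text
time: 11.4
tool_pos: [511.7, -196.0, 101.9]
tool_rot: [[-0.986, -0.0, 0.165], [-0.165, 0.0, -0.986], [0.0, -1.0, -0.0]]
contact_force: [-0.5, -1.0, -1.1]
grip_width: 15.6
time: 11.6
tool_pos: [511.8, -196.0, 100.4]
tool_rot: [[-0.986, -0.0, 0.165], [-0.165, 0.0, -0.986], [0.0, -1.0, -0.0]]
contact_force: [0.0, -0.6, -0.8]
grip_width: 15.2
time: 11.8
tool_pos: [511.7, -196.0, 98.9]
tool_rot: [[-0.986, -0.0, 0.165], [-0.165, 0.0, -0.986], [0.0, -1.0, -0.0]]
contact_force: [-0.4, -0.3, -0.5]
grip_width: 15.6
```

```bash

python3 -m crank '[[[0,0.005,0],[0,0,0]],[[0,0.005,0],[0,0,0]]]'
python3 -m crank '[[[0,0.003,0],[0,0,0]],[[0,0.003,0],[0,0,0]]]'
python3 - <<'E'
from h import *
i=arm.read_camera("wrist");cv2.imwrite("pics/w9c.png",crop(i,265,180,120,100,6))
i=arm.read_camera("scene");cv2.imwrite("pics/s9.png",crop(i,290,140,100,90,7))
print(arm.state()["contact_force"],arm.state()["tool_pos"])
E
```

```text
time: 12.0
tool_pos: [511.7, -196.0, 97.4]
tool_rot: [[-0.986, -0.0, 0.165], [-0.165, 0.0, -0.986], [0.0, -1.0, -0.0]]
contact_force: [0.4, -0.4, -1.1]
grip_width: 15.4
time: 12.2
tool_pos: [511.8, -196.0, 96.6]
tool_rot: [[-0.986, -0.0, 0.165], [-0.165, 0.0, -0.986], [0.0, -1.0, -0.0]]
contact_force: [-0.6, 0.4, -0.3]
grip_width: 15.4
[-0.46660417  0.09743432 -1.24285664] [ 511.88017984 -195.97743166   96.68232779]
```

View pics/s9.png

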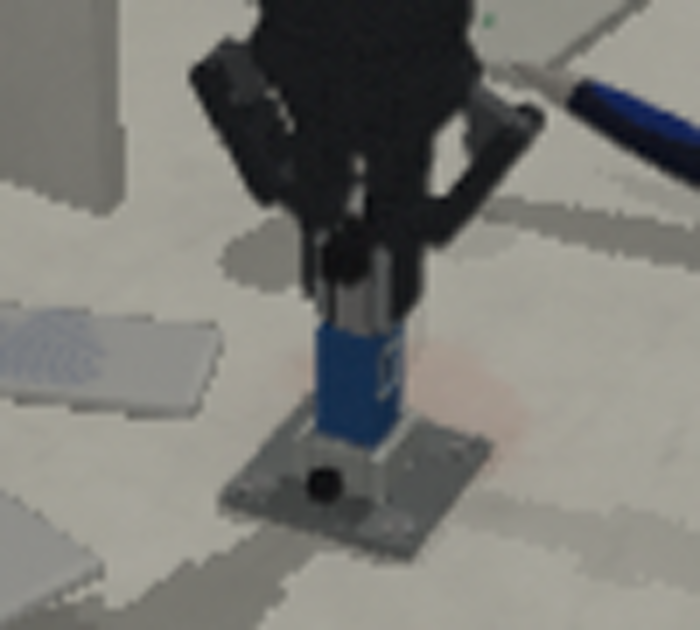

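View pics/w9c.png

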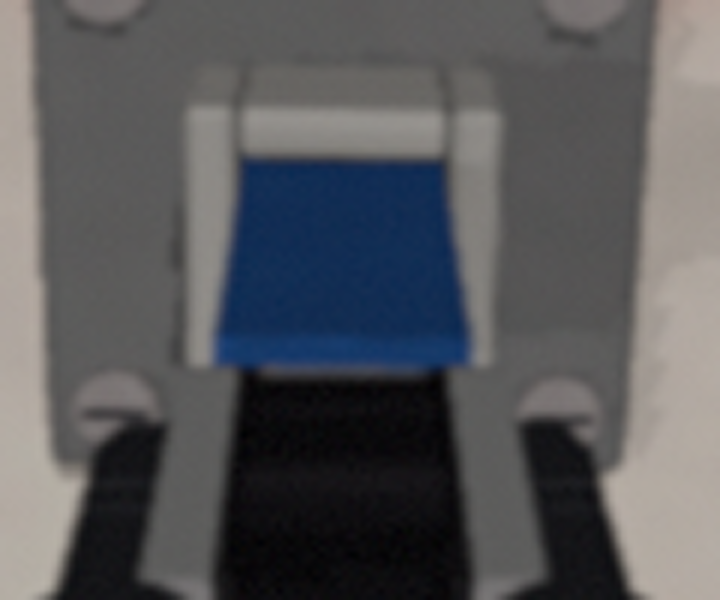

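```bash

python3 -m crank '[[[0,0.003,0],[0,0,0]],[[0,0.003,0],[0,0,0]]]'
python3 -m crank '[[[0,0,0],[0,0,0]],[[0,0,0],[0,0,0]],[[0,0,0],[0,0,0]],[[0,0,0],[0,0,0]],[[0,0,0],[0,0,0]]]' 0.6
python3 - <<'E'
from h import *
i=arm.read_camera("wrist");cv2.imwrite("pics/w10c.png",crop(i,265,180,120,100,6))
i=arm.read_camera("scene");cv2.imwrite("pics/s10.png",crop(i,290,140,100,90,7))
E
```

```text
time: 12.5
tool_pos: [511.8, -196.0, 95.7]
tool_rot: [[-0.986, -0.0, 0.165], [-0.165, 0.0, -0.986], [0.0, -1.0, -0.0]]
contact_force: [-0.2, 0.9, -1.2]
grip_width: 15.6
time: 13.0
tool_pos: [511.9, -196.0, 95.9]
tool_rot: [[-0.986, 0.0, 0.165], [-0.165, -0.0, -0.986], [-0.0, -1.0, 0.0]]
contact_force: [-0.2, -0.7, -0.1]
grip_width: 50.9
```

View pics/s10.png

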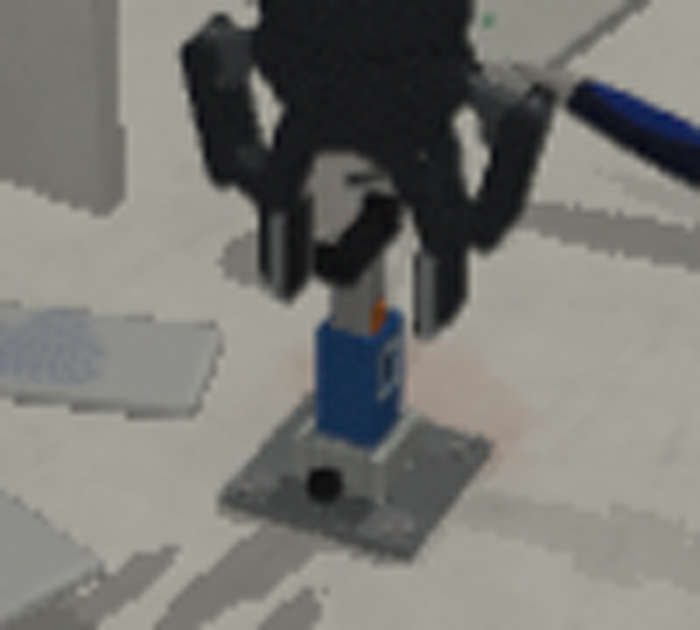

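View pics/w10c.png

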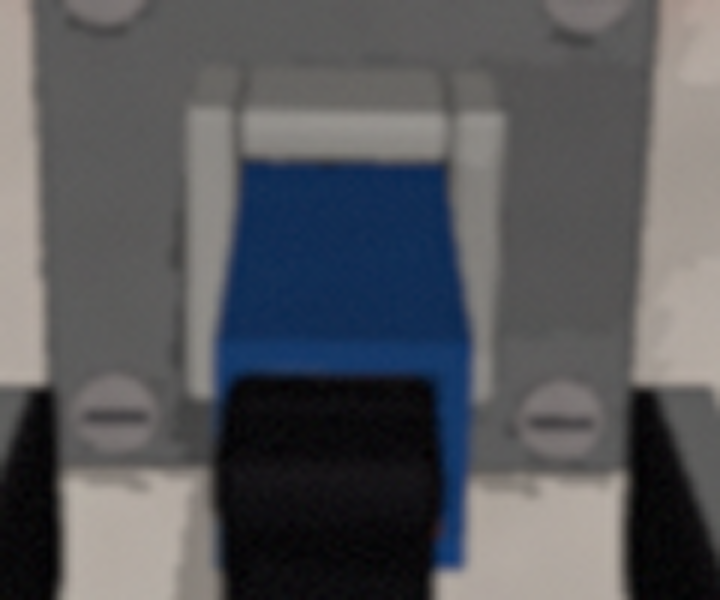

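Released: the button's lower part is under the rim and the rest stays put. I'll rise, shut the fingers, and press on the saddle.

```bash

python3 -m crank '[[[0,-0.03,0],[0,0,0]],[[0,-0.1,0],[0,0,0]],[[0,-0.18,0],[0,0,0]],[[0,-0.215,0],[0,0,0]],[[0,-0.215,0],[0,0,0]]]'
python3 -m crank '[[[0,0,0],[0,0,0]],[[0,0,0],[0,0,0]],[[0,0,0],[0,0,0]],[[0,0,0],[0,0,0]],[[0,0,0],[0,0,0]],[[0,0,0],[0,0,0]],[[0,0,0],[0,0,0]]]' 0 20
python3 - <<'E'
from h import *
i=arm.read_camera("wrist");cv2.imwrite("pics/w11c.png",crop(i,240,180,160,120,5))
i=arm.read_camera("scene");cv2.imwrite("pics/s11.png",crop(i,290,120,100,100,6))
E
```

```text
time: 13.6
tool_pos: [512.9, -196.1, 162.3]
tool_rot: [[-0.986, 0.004, 0.165], [-0.165, -0.001, -0.986], [-0.004, -1.0, 0.001]]
contact_force: [1.1, 0.2, 0.0]
grip_width: 51.2
time: 14.3
tool_pos: [511.9, -196.0, 160.2]
tool_rot: [[-0.986, -0.0, 0.165], [-0.165, 0.0, -0.986], [0.0, -1.0, -0.0]]
contact_force: [0.2, 0.1, 0.7]
grip_width: -0.1
```

View pics/s11.png

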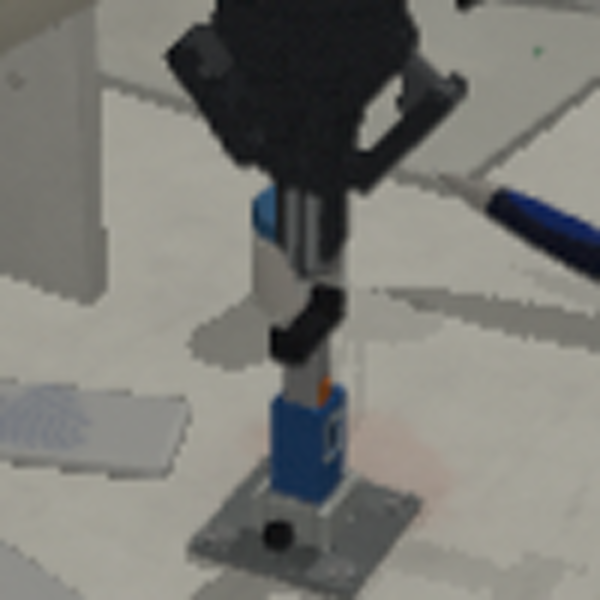

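View pics/w11c.png

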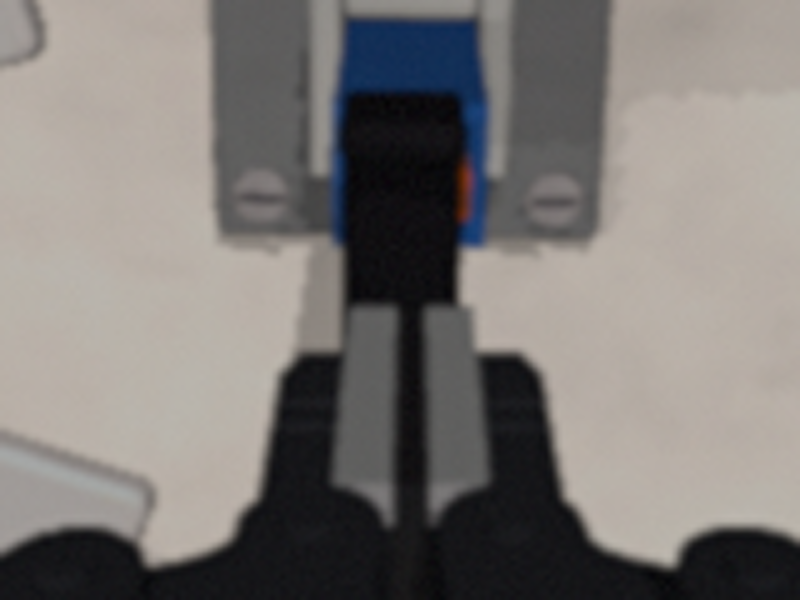

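```bash

python3 -m crank '[[[0,0.02,0],[0,0,0]],[[0,0.05,0],[0,0,0]],[[0,0.075,0],[0,0,0]],[[0,0.087,0],[0,0,0]],[[0,0.087,0],[0,0,0]]]'
python3 -m crank '[[[0,0.006,0],[0,0,0]],[[0,0.012,0],[0,0,0]],[[0,0.012,0],[0,0,0]]]'
python3 -m crank '[[[0,0.004,0],[0,0,0]],[[0,0.008,0],[0,0,0]],[[0,0.008,0],[0,0,0]]]'
```

```text
time: 14.9
tool_pos: [511.4, -195.9, 133.1]
tool_rot: [[-0.986, -0.002, 0.165], [-0.165, 0.0, -0.986], [0.002, -1.0, -0.001]]
contact_force: [0.2, -0.7, -0.4]
grip_width: 0.2
time: 15.2
tool_pos: [511.9, -196.0, 130.6]
tool_rot: [[-0.986, 0.0, 0.165], [-0.165, 0.0, -0.986], [-0.0, -1.0, -0.0]]
contact_force: [-0.8, 0.4, 0.0]
grip_width: -0.3
time: 15.5
tool_pos: [512.1, -196.1, 128.7]
tool_rot: [[-0.986, 0.001, 0.165], [-0.165, -0.0, -0.986], [-0.001, -1.0, 0.0]]
contact_force: [-0.4, 0.7, 4.7]
grip_width: -0.2
```

```bash

python3 -m crank '[[[0,0.004,0],[0,0,0]],[[0,0.008,0],[0,0,0]],[[0,0.012,0],[0,0,0]]]'
python3 -m crank '[[[0,0.004,0],[0,0,0]],[[0,0.008,0],[0,0,0]],[[0,0.012,0],[0,0,0]]]'
python3 -m crank '[[[0,0.004,0],[0,0,0]],[[0,0.008,0],[0,0,0]],[[0,0.012,0],[0,0,0]]]'
```

```text
time: 15.8
tool_pos: [512.0, -196.1, 124.7]
tool_rot: [[-0.986, 0.001, 0.165], [-0.165, -0.0, -0.986], [-0.0, -1.0, 0.0]]
contact_force: [-0.6, -0.0, 4.0]
grip_width: 0.1
time: 16.1
tool_pos: [512.0, -196.0, 120.9]
tool_rot: [[-0.986, 0.0, 0.165], [-0.165, 0.0, -0.986], [-0.0, -1.0, 0.0]]
contact_force: [-0.2, -0.5, 3.8]
grip_width: 0.4
time: 16.4
tool_pos: [511.9, -196.0, 117.3]
tool_rot: [[-0.986, 0.0, 0.165], [-0.165, 0.0, -0.986], [-0.0, -1.0, -0.0]]
contact_force: [0.2, -0.9, 3.4]
grip_width: 0.3
```

```bash

python3 -m crank '[[[0,0.004,0],[0,0,0]],[[0,0.008,0],[0,0,0]],[[0,0.01,0],[0,0,0]]]'
python3 -m crank '[[[0,0.004,0],[0,0,0]],[[0,0.006,0],[0,0,0]],[[0,0.006,0],[0,0,0]]]'
python3 - <<'E'
from h import *
i=arm.read_camera("scene");cv2.imwrite("pics/s12.png",crop(i,290,120,100,100,6))
E
```

```text
time: 16.7
tool_pos: [511.9, -196.0, 114.3]
tool_rot: [[-0.986, 0.0, 0.165], [-0.165, 0.0, -0.986], [-0.0, -1.0, -0.0]]
contact_force: [0.1, -0.1, 3.4]
grip_width: -0.3
time: 17.0
tool_pos: [511.1, -195.8, 111.8]
tool_rot: [[-0.986, -0.002, 0.165], [-0.165, 0.001, -0.986], [0.002, -1.0, -0.001]]
contact_force: [-0.3, 0.6, -0.3]
grip_width: -0.1
```

View pics/s12.png

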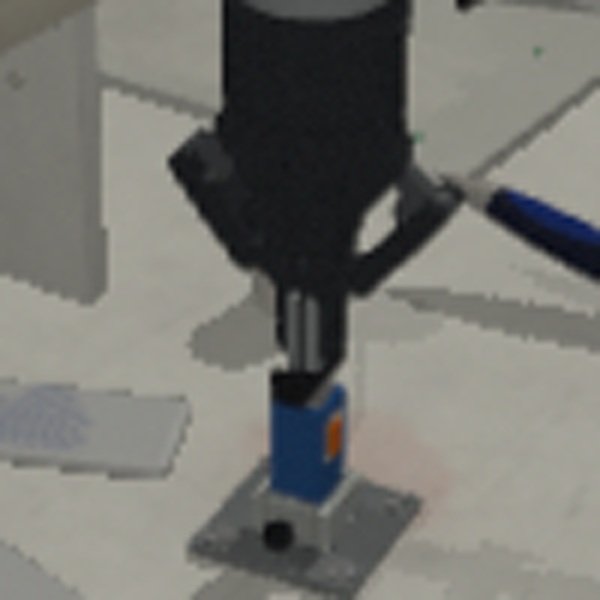

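Force fell from 3.4 to about 0 N and orange fills the window, so the button popped out. I'll press lightly once to check for a stop, then back off.

```bash

python3 -m crank '[[[0,0.003,0],[0,0,0]],[[0,0.005,0],[0,0,0]],[[0,0.005,0],[0,0,0]]]'
python3 -m crank '[[[0,-0.03,0],[0,0,0]],[[0,-0.1,0],[0,0,0]],[[0,-0.2,0],[0,0,0]],[[0,-0.3,0],[0,0,0]],[[0,-0.34,0],[0,0,0]],[[0,-0.34,0],[0,0,0]],[[0,-0.34,0],[0,0,0]]]'
python3 - <<'E'
from h import *
i=arm.read_camera("scene");cv2.imwrite("pics/s13r.png",i);cv2.imwrite("pics/s13.png",crop(i,290,120,100,100,6))
i=arm.read_camera("wrist");cv2.imwrite("pics/w13.png",i)
i=arm.read_camera("top");cv2.imwrite("pics/t13.png",i)
E
```

```text
time: 17.35
tool_pos: [511.6, -195.9, 110.8]
tool_rot: [[-0.986, -0.001, 0.165], [-0.165, 0.0, -0.986], [0.001, -1.0, -0.0]]
contact_force: [0.1, 0.9, 0.4]
grip_width: 0.1
time: 18.05
tool_pos: [511.2, -195.8, 212.3]
tool_rot: [[-0.986, -0.001, 0.165], [-0.165, 0.001, -0.986], [0.001, -1.0, -0.001]]
contact_force: [-0.5, -0.1, -0.7]
grip_width: 0.1
```

View pics/s13.png

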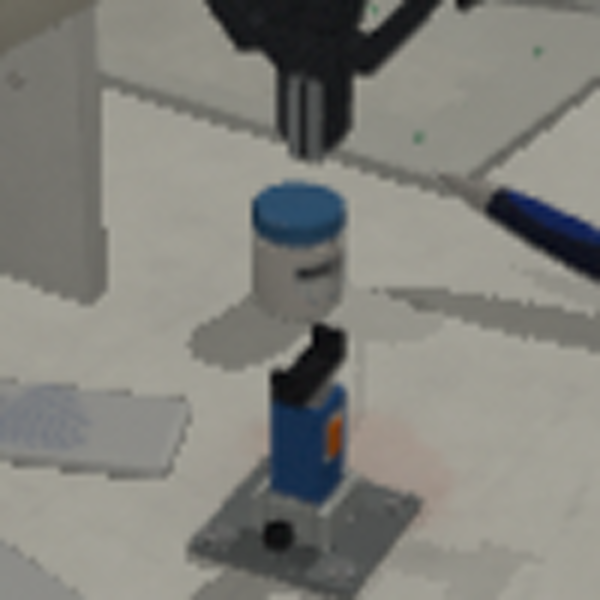

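View pics/w13.png

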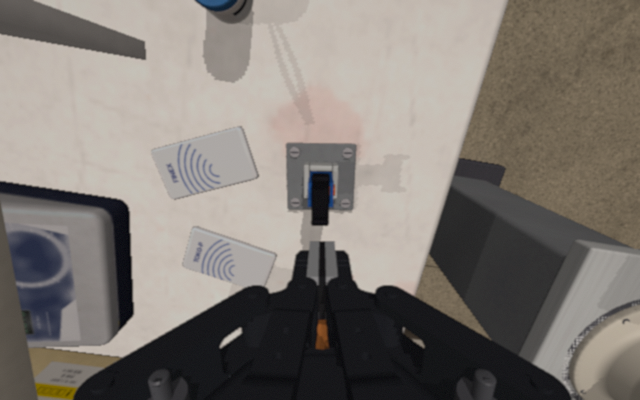

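View pics/s13r.png

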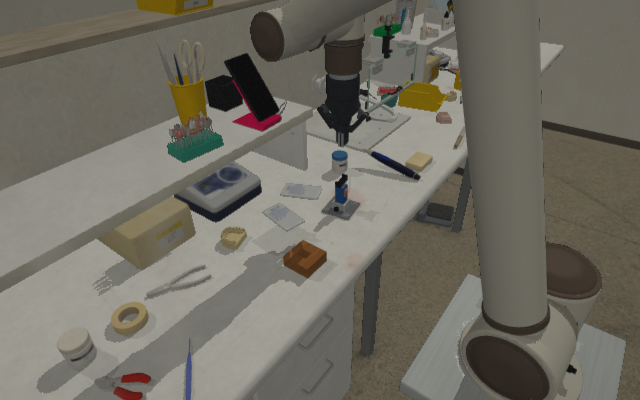

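```bash
python3 - <<'E'
from fit import *
a=cv2.imread("pics/scene0.png").astype(int);b=cv2.imread("pics/s13r.png").astype(int)
for n,(x,y,w,h) in dict(stone=(215,220,35,35),jar=(328,148,24,26)).items():
    print(n,np.abs(a-b)[y:y+h,x:x+w].mean())
i=cv2.imread("pics/w13.png");cv2.imwrite("pics/w13c.png",crop(i,280,130,80,100,6))
c=arm.calibration("wrist")
# button proud point expected if out: 14 mm from axis in -x, z 72.2-18
yw=.165
for d in (8,14):
    print(d,((proj(c,[[511.6-d*np.cos(yw),-195.3-d*np.sin(yw),62]])[0]-[280,130])*6+3).round())
t=proj(arm.calibration("scene"),[[511.6-14,-195.3-2.3,62-0],[511.6-14,-195.3-2.3,46]]);print(((t-[290,120])*6+3).round())
E
```

```text
stone 3.5491156462585036
jar 3.236645299145299
8 [295. 371.]
14 [332. 371.]
[[338. 424.]
 [338. 455.]]
```

View pics/w13c.png

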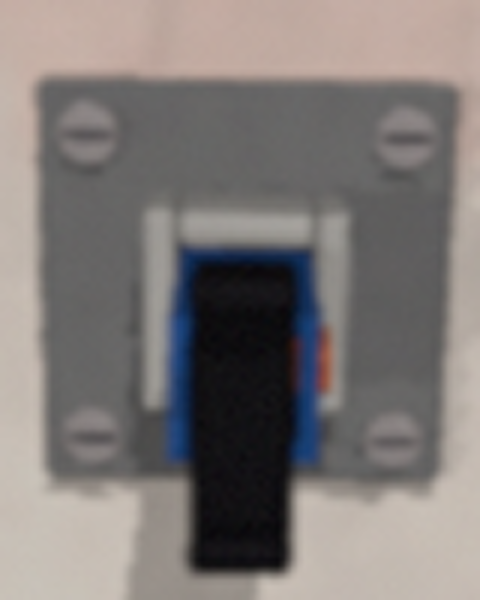

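```bash
python3 -c "
from plant import arm
print(arm.state()['time']);print(arm.sign_off())"
```

```text
18.2
the job is handed in; nothing more can be done
None
```

The rest is locked in the blue socket with its orange button out through the window, and I handed the job in at 18.2 s.

**What I did:**
- I felt the rim with the shut fingertips, which put it at about 72 mm.
- I gripped the rest over the upper half of the button. The jaws read 15.4–15.7 mm, so the button was flush.
- I lowered it about 6 mm past the button's lower end with no contact force, let go, and pressed on the saddle with the shut fingers. That took 3.4–4.7 N.
- The force dropped to about 0 with the fingertips at 112 mm TCP height, and orange filled the window.

**Last checks:**
- **Button:** the scene picture shows the orange button in the window. The wrist picture shows it standing out to where a fully out button should be.
- **Bystanders:** the image patches around the stone model and the jar differ from the start only slightly, by about 3 grey levels. They show no movement.
- **Robot:** it was clear of everything, with the TCP at 212 mm, when I handed in.

**Not confirmed:**
- My extra light press after the pop met no resistance at 110.8 mm, so I did not feel the final stop. The lock rests on the pictures and the force drop.
- Early camera estimates of the rest's sideways position disagreed by about 2 mm. I settled that with a direct look above the tube mouth before inserting.

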